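Repack the travel kit tray

TASK

Repack the travel kit: out of the things strewn over the desk mat, lay the USB hub, the pocket drive, the card reader and the charger cube each into the foam cut-out made for it in the black kit tray, flat on the yellow bottom, the charger with its prongs in the small bay of its cut-out. The eraser and the staple box do not belong to the kit: leave them lying where they are.

Things in the scene. Friction and masses are not known exactly. Their poses are not given: they have to be found in the camera images.
- usb_hub: USB hub: flat silver-grey aluminium bar with sockets in one long side, 108 (y) x 30 (x) x 11 mm high, 70 g. Origin at the centre of its underside, long side along its y. Like the other five loose things it starts on the grey felt mat, whose top is 3 mm above the desk top (z = 0).
- drive: Pocket drive: flat dark blue slab with rounded corners, 76 (y) x 52 (x) x 10 mm high, 60 g. Origin at the centre of its underside, long side along its y axis.
- card_reader: Card reader: small flat black stick, 48 (y) x 18 (x) x 9 mm high, 18 g. Origin at the centre of its underside, long side along its y axis.
- charger: Charger: white cube, 34 x 34 x 32 mm high, 75 g, two metal prongs on one side face. Origin at the underside, amid cube and prongs together: cube from x = -23 to +11 mm, y -17 to +17 mm; prongs on to x = +23 mm, within 8.5 mm of the middle, 9 to 19 mm above the underside. It stands with the prongs pointing roughly away from the robot.
- eraser: Eraser, white in a blue sleeve, 48 (y) x 20 (x) x 12 mm high, origin at the centre of its underside. Not part of the kit.
- staple_box: Small teal card box of staples, 58 (y) x 36 (x) x 16 mm high, origin at the centre of its underside. Not part of the kit. (The kit tray: black, low, 292 x 220 mm, rim 22 mm high, fixed on the desk top left of the mat; in it two by two four black foam blocks of 140 x 104 mm, one cut-out in each, in changing order.)
- hub_pocket (a point): Centre of the yellow bottom of the hub's cut-out, z up: 120 mm along this point's x, 42 mm along y, 9 mm deep. The hub's y lies along this x, either way round. A dark-floored finger notch, 36 mm along x, just as deep, crosses the middle and reaches 46 mm from the centre on both sides along y. The foam's top is 19 mm above the desk top.
- drive_pocket (a point): Centre of the yellow bottom of the drive's cut-out, z up: 64 mm along this point's x, 88 mm along y, 9 mm deep. The drive's y lies along this y, either way round. A dark-floored finger notch, 36 mm along y, just as deep, crosses the middle and reaches 58 mm from the centre on both sides along x.
- reader_pocket (a point): Centre of the yellow bottom of the card reader's cut-out, z up: 60 mm along this point's x, 30 mm along y, 9 mm deep. The reader's y lies along this x, either way round. A dark-floored finger notch, 36 mm along x, just as deep, crosses the middle and reaches 40 mm from the centre on both sides along y.
- charger_pocket (a point): Point of the yellow bottom of the charger's cut-out where the charger's origin belongs, z up. Square for the cube: x -29 to +17 mm, y -23 to +23 mm; small bay for the prongs on to x = +29 mm, y -14 to +14 mm; all 13 mm deep, no finger notch (the cube stands 19 mm out of the foam). The charger's +x goes along this +x, which points roughly away from the robot.
There are look-alikes about, which are no part of the job. There is more than one size of the drive; the job needs the largest.

How it is judged:
By the outcome, as a careful person would: the job done as asked, in the order asked, and still so for the second after the job is handed in, with the robot touching nothing.
It also fails if it takes over 99 s, if anything falls off the work surface, if the arm or the gripper's body presses on something with over 40 N, if the wrist force passes 120 N, or if a joint passes its speed limit or range.

ROBOT

A 6-joint arm with a two-finger parallel gripper is mounted at the origin on a cart in front of the work surface, level with it; the furniture and walls round the work are solid. World frame = base frame: x ahead of the robot, y to its left, z up, the work surface at z = 0. Lengths are in m, angles in rad, forces in N, time in s.
With the tool pointing down it reaches from about 0.25 to 0.775 m from the base axis. Payload 4 kg.
Tool frame: the origin (TCP) lies at the centre of the arm's flange, where the gripper is bolted on; the fingertips stand 199 mm ahead of it and the grasp point (between the pads) lies 180 mm ahead of it (robot.tcp_to_tips is the distance from the TCP to the fingertips, in m); z points along the fingers, y is the line along which they close (so a half turn about z gives the same grasp; the last joint's range is limited). The gripper opens to 94 mm and grips with 3 to 60 N. Pads are 16 mm wide; open, the fingers measure 119 mm over their backs; the gripper's body (75 mm by 177 mm) begins 78 mm behind the grasp point.
Start: joints at [-1.298, 0.087, 1.371, -0, 1.684, -0.103], TCP at [0.202, -0.512, 0.405] pointing down, gripper open.
Joint ranges: [-3.1, 3.1], [-0.76, 2.03], [0.27, 2.55], [-1.08, 4.22], [0.17, 2.65], [-2.57, 2.57]. Speed limits (rad/s): [2.79, 2.79, 3.14, 3.14, 3.14, 3.14].

INTERFACE

Orientations are given as [roll, pitch, yaw] about the fixed x, y, z axes, in that order (R = Rz(yaw) Ry(pitch) Rx(roll)).
In Python, from bench import telemetry, snapshot, ticket, robot gives the robot as it stands.
- The arm moves only by the tool apply_moves, never from a script. Its argument "moves" is a list that holds one entry, the list of rows, each a list of 5 numbers: the shift along the tool's x, y, z in units of 50 mm (1.0 is 50 mm), then the turn about the tool's z in units of 10 degrees (1.0 is 10 degrees), then the closure, from 0 (fully open) to 1 (shut). A call has 1 to 10 rows; each row is the pose to reach, as a shift and turn from the pose commanded when the call began, along the tool's axes at that moment; what a row does not reach only later rows make up. A row lasts 1/8 s, in which the tool goes at most 62.5 mm and 10.7 degrees, less where a joint would pass 70% of its speed; a pose out of reach is approached as far as the arm can. A call with a gripper value outside its range is refused whole. The fingers move at their own pace and stop on an object; the grip force is fixed at half the most. Time passes only in rows, so rows that repeat a pose let the fingers close. It gives the time, the measured TCP pose, the force, the opening and the grip force at its end, in the units of the state.
- telemetry.get_obs(): the state, without advancing time (a new reading comes with each control period).
- snapshot(name): name is "side" or "top" or "wrist"; returns a dict with "image" (400x640x3 uint8, red, green, blue), "fovy" (degrees; the focal length in pixels is half the picture's height over the tangent of half this angle, whatever the lens; pixels are square), "cx", "cy" (the principal point, pixels), "R" (3x3) and "t" (3): a world point X has camera coordinates R X + t. Camera axes: x right, y down, z forward; pixel columns grow to the right and rows downward; lengths in m; the calibration is good to about 2 mm. A picture is of the moment at which its call begins. There is no depth.
- ticket.close_job(): hands the job in; it is judged then, once.
The state is a dict: "time": time; "joint_positions": joint angles; "qvel": joint speeds; "joint_torque": joint torques, N m; "tool_pos": TCP position; "ee_rot": TCP orientation; "wrist_force": force on the tool from outside, world axes, zero at the start; "wrist_torque": the same for the moment, N m; "width": finger opening in m; "finger_force": force on a finger pad.
Only numpy, scipy, OpenCV 4.12 (cv2) and the standard library are available. Lean on these libraries where they do the work, as an engineer would, in place of code of your own. Each camera call takes 0.05 s, during which the arm holds its last target. There are 200 camera calls.

## Working session

There is one attempt and no reset: what is moved stays moved. The work goes in short steps, Python scripts to look and compute and a tool call to move; the robot and the scene stay as the last step left them, time stands still between calls to the robot, and variables do not carry over. Pictures are saved under pics/ and viewed, at most 19 in all, crops included, and the job is handed in when it is done.

Besides the shell and the picture viewer there is one more tool, called as name(argument=value, ...) on one line, values as JSON. apply_moves: Moves the arm, as the interface text tells. Its arguments: {"type":"object","properties":{"moves":{"type":"array","items":{"type":"array","items":{"type":"array","items":{"type":"number"}}}}},"required":["moves"]}

```bash
mkdir -p pics; ls; python3 - <<'E'
from bench import telemetry, snapshot
import cv2,pickle
d={}
for n in ("top","side"):
    s=snapshot(n); d[n]=s
    cv2.imwrite(f"pics/{n}0.png",s["image"][:,:,::-1])
    print(n,s["fovy"],s["cx"],s["cy"],s["R"],s["t"])
pickle.dump(d,open("s0.pkl","wb"))
o=telemetry.get_obs();print(o)
E
```

```text
pics
top 57.212926950890335 313.1534308355546 194.88274810691527 [[-0.0250279  -0.99962289  0.01129948]
 [-0.99449113  0.02374535 -0.10209575]
 [ 0.10178894 -0.01379248 -0.9947104 ]] [-0.02015387  0.53971362  0.88985574]
side 52.258707227462125 317.3760910766463 190.9748816877485 [[-0.99505165 -0.09845282 -0.01338863]
 [-0.03606024  0.48340159 -0.87465568]
 [ 0.09258441 -0.86984478 -0.48455979]] [0.52784161 0.05956502 0.95685317]
{'time': 0.1, 'joint_positions': array([-1.29809309e+00,  8.79179972e-02,  1.37206411e+00,  1.78660708e-05,
        1.68355887e+00, -1.03104013e-01]), 'qvel': array([ 9.24968731e-05, -2.18344706e-03, -2.02193082e-03, -6.52073136e-04,
       -1.42503812e-03,  1.39738189e-03]), 'joint_torque': array([ 2.69806958e-03, -3.41252732e+01, -3.03301978e+01,  7.20506231e-02,
        3.03966645e-02, -9.62682589e-05]), 'tool_pos': array([ 0.20183764, -0.51154111,  0.40362044]), 'ee_rot': array([-3.13965651e+00, -2.18186179e-04,  3.75809032e-01]), 'wrist_force': array([0.27620978, 0.32538231, 0.03699148]), 'wrist_torque': array([ 0.01663904, -0.02704533, -0.03976868]), 'finger_force': 0.0, 'width': 0.09391177786329355}
```

View pics/top0.png

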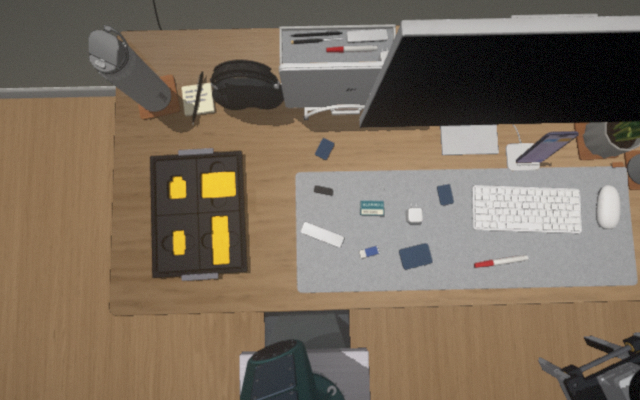

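View pics/side0.png

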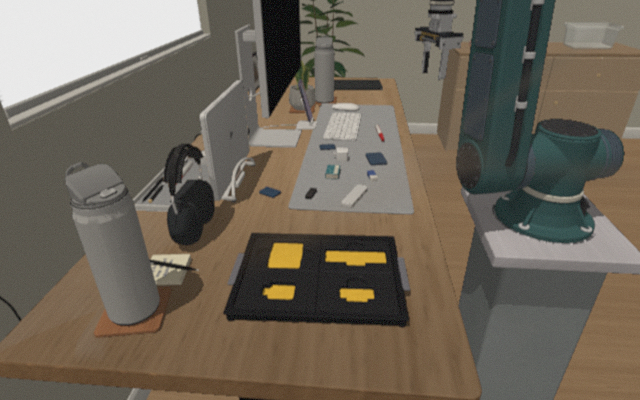

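Top view: the tray is left (x 152–244, y 151–276). The three drive look-alikes are at (415,257), (445,195) and (325,149), and the first is the largest. The hub candidate is the silver bar at (322,235). The reader candidate is the black stick at (323,190). The charger is at (415,215), the eraser at (369,252) and the staple box at (372,208). I'll enlarge.

```bash
cat > h.py <<'E'
import numpy as np,cv2,pickle
from bench import telemetry,snapshot
def ray(s,u,v,z):
    f=200/np.tan(np.radians(s["fovy"])/2)
    R=np.array(s["R"]);t=np.array(s["t"]);c=-R.T@t
    d=R.T@np.array([(u-s["cx"])/f,(v-s["cy"])/f,1])
    return (c+d*(z-c[2])/d[2])[:2]
def proj(s,X):
    f=200/np.tan(np.radians(s["fovy"])/2)
    p=np.array(s["R"])@np.array(X)+np.array(s["t"]);return p[:2]/p[2]*f+[s["cx"],s["cy"]]
def rect(s,pts,z,name=""):
    """min area rect of pixel contour mapped to plane z: centre, sizes, angle of long side (deg)"""
    P=np.array([ray(s,*p,z) for p in pts],np.float32)
    (c,sz,a)=cv2.minAreaRect(P*1000); b=cv2.boxPoints((c,sz,a))
    e=b[1]-b[0];g=b[2]-b[1]; l=e if np.hypot(*e)>np.hypot(*g) else g
    print(name,np.round(c,1),np.round(sorted(sz),1),round(float(np.degrees(np.arctan2(l[1],l[0]))%180),1));return c
def go(target,yaw=None,z=None,o=None):
    """units of move from current pose to TCP xy(mm), z(mm), tool yaw deg"""
    o=o or telemetry.get_obs();p=o["tool_pos"]*1000;y=o["ee_rot"][2]
    d=np.array([target[0]-p[0],target[1]-p[1]])
    X=np.array([np.cos(y),np.sin(y)]);Y=np.array([np.sin(y),-np.cos(y)])
    turn=0 if yaw is None else -(yaw-np.degrees(y))/10
    print("move",np.round([d@X/50,d@Y/50,0 if z is None else (p[2]-z)/50,turn],3))
E
python3 - <<'E'
from h import *
d=pickle.load(open("s0.pkl","rb"));s=d["top"];im=np.ascontiguousarray(s["image"][:,:,::-1])
def crop(x,y,w,h,k,n):cv2.imwrite(n,cv2.resize(im[y:y+h,x:x+w],None,fx=k,fy=k,interpolation=cv2.INTER_CUBIC))
crop(293,130,180,150,4,"pics/mat.png");crop(145,143,110,145,4,"pics/tray.png")
hsv=cv2.cvtColor(im,cv2.COLOR_BGR2HSV)
m=cv2.inRange(hsv,(18,150,120),(35,255,255));m[:,:145]=0;m[:,255:]=0
for c in cv2.findContours(m,cv2.RETR_EXTERNAL,cv2.CHAIN_APPROX_NONE)[0]:
    if len(c)>15: rect(s,c[:,0].astype(float),0.010,"yellow %s"%c[:,0].mean(0).round())
for n,u,v,z in [("hub",322,235,.014),("drive",415,257,.013),("reader",323,190,.012),("charger",415,215,.035)]:print(n,ray(s,u,v,z))
E
```

```text
yellow [179. 242.] [430.  305.6] [30.  59.9] 0.8
yellow [220. 240.] [433.2 201.9] [ 42.6 120.3] 0.2
yellow [177. 188.] [568.9 311.6] [41.4 58. ] 5.3
yellow [218. 184.] [573.7 207.5] [66.3 86.5] 92.8
hub [ 0.4386522  -0.05321915]
drive [ 0.37798563 -0.28488804]
reader [ 0.55258086 -0.05897449]
charger [ 0.48223855 -0.28411505]
```

View pics/mat.png

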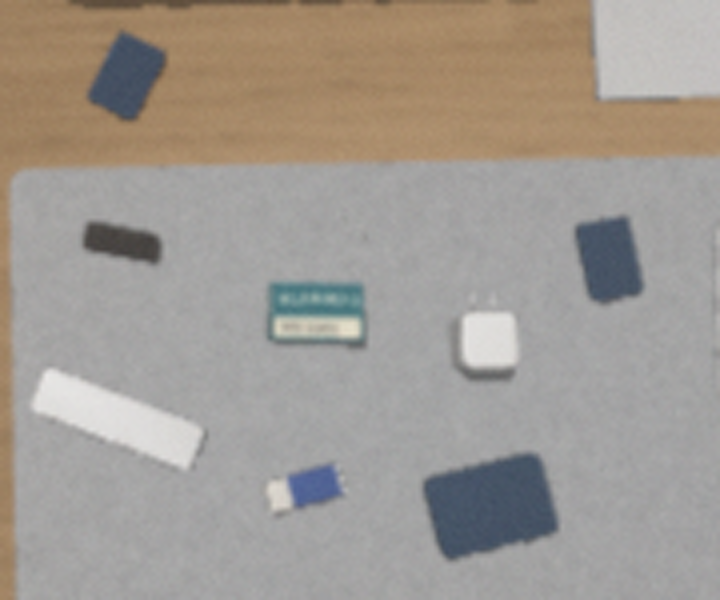

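View pics/tray.png

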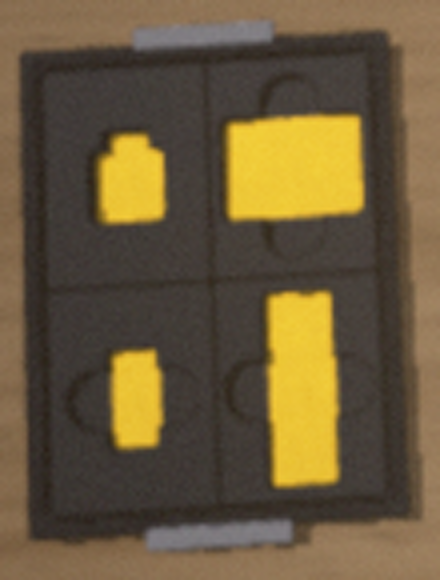

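The tray crop shows drive cut-out upper right, hub lower right, reader lower left and charger upper left with its bay pointing away from the robot. On the mat, the silver bar is the hub, the slab at crop (490,505) is much the largest drive, and the black stick is the reader. I'll measure those by segmentation and work out the first move.

```bash
python3 - <<'E'
from h import *
d=pickle.load(open("s0.pkl","rb"));s=d["top"];im=s["image"].astype(int)
P=lambda L:[(293+(u+.5)/4-.5,130+(v+.5)/4-.5) for u,v in L]
rect(s,P([(46,368),(206,431),(188,470),(31,405)]),.014,"hub")
rect(s,P([(424,481),(541,453),(557,530),(448,558)]),.013,"drive")
rect(s,P([(88,221),(161,237),(158,263),(84,246)]),.012,"reader")
rect(s,P([(462,312),(516,312),(518,369),(462,370)]),.035,"charger cube")
rect(s,P([(575,225),(628,217),(641,292),(600,301)]),.013,"mid drive")
T=lambda L:[(145+(u+.5)/4-.5,143+(v+.5)/4-.5) for u,v in L]
rect(s,T([(22,52),(386,33),(408,515),(32,537)]),.022,"tray outer")
go((438,-53),69,360)
E
```

```text
hub [440.5 -53.8] [ 26.8 108. ] 66.6
drive [ 380.2 -287. ] [49.5 76.3] 101.8
reader [552.3 -59.9] [16.7 49.3] 76.2
charger cube [ 482.7 -283.9] [34.7 35.9] 178.8
mid drive [ 533.4 -369.7] [34.6 50.3] 7.2
tray outer [501.9 255.9] [230.1 304.3] 2.3
move [ 7.76  -6.797  0.872 -4.747]
```

apply_moves(moves=[[[0.9,-0.8,0.1,-0.6,0],[1.8,-1.6,0.2,-1.2,0],[2.7,-2.4,0.3,-1.8,0],[3.6,-3.2,0.4,-2.4,0],[4.6,-4.0,0.5,-3.0,0],[5.5,-4.8,0.6,-3.6,0],[6.4,-5.6,0.7,-4.2,0],[7.2,-6.3,0.8,-4.6,0],[7.76,-6.8,0.87,-4.6,0],[7.76,-6.8,0.87,-4.6,0]]])

```text
time: 1.35
tool_pos: [0.4384, -0.051, 0.3602]
ee_rot: [-3.14, 0.0, 1.183]
wrist_force: [0.1, 0.4, -0.5]
width: 0.0943
finger_force: 0.0
```

```bash
cat > w.py <<'E'
from h import *
import sys
s=snapshot("wrist");pickle.dump(s,open(f"{sys.argv[1]}.pkl","wb"));cv2.imwrite(f"pics/{sys.argv[1]}.png",s["image"][:,:,::-1])
o=telemetry.get_obs();print(o["time"],o["tool_pos"],np.degrees(o["ee_rot"]),s["fovy"],-np.array(s["R"]).T@s["t"])
E
python3 w.py w1
```

```text
1.4 [ 0.43802899 -0.05218399  0.36050539] [-1.79917173e+02  4.99298292e-02  6.76806917e+01] 62.68911520814203 [0.46671967 0.02170532 0.34058076]
```

View pics/w1.png

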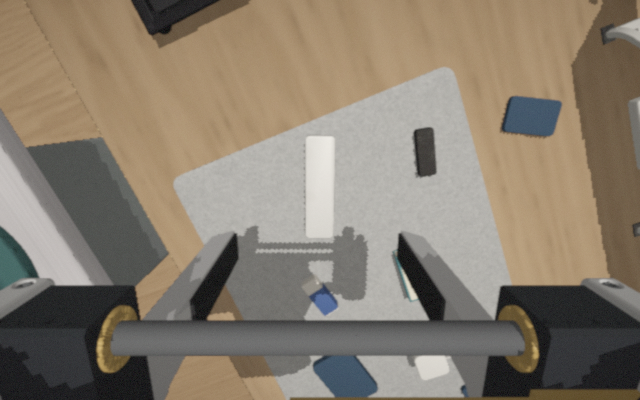

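Wrist view: the hub is centred at (320,187), running image-vertical, i.e. along tool x. The reader is at (425,152) and the fingers straddle the eraser's region below.

```bash
python3 - <<'E'
from h import *
s=pickle.load(open("w1.pkl","rb"))
rect(s,[(307,136),(335,136),(333,238),(305,238)],.014,"hub")
rect(s,[(415,129),(433,127),(437,174),(419,177)],.012,"reader")
g=cv2.cvtColor(s["image"],cv2.COLOR_RGB2GRAY);m=(g>222).astype(np.uint8);m[:130]=0;m[243:]=0;m[:,:295]=0;m[:,345:]=0
c=max(cv2.findContours(m,0,1)[0],key=len)[:,0];print(c.min(0),c.max(0));rect(s,c.astype(float),.014,"hubseg")
go((440,-54),67.5,204)
E
```

```text
hub [438.3 -52.4] [ 29.9 107.3] 67.5
reader [551.2 -57.8] [18.3 48.5] 77.1
[309 137] [332 192]
hubseg [448.9 -30. ] [22.6 55.8] 68.5
move [-0.019  0.05   3.13   0.018]
```

apply_moves(moves=[[[0,0,1.0,0,0],[0,0,2.0,0,0],[0,0,2.8,0,0],[0,0,3.1,0,0],[0,0,3.1,0,0],[0,0,3.1,0,0.8],[0,0,3.1,0,0.8],[0,0,3.1,0,0.8],[0,0,3.1,0,0.8],[0,0,3.1,0,0.8]]])

```text
time: 2.65
tool_pos: [0.438, -0.0529, 0.2063]
ee_rot: [3.141, 0.0, 1.179]
wrist_force: [0.6, 0.2, 0.1]
width: 0.0473
finger_force: 0.0
```

apply_moves(moves=[[[0,0,0.04,0,0.85],[0,0,0.04,0,0.85],[0,0,0.04,0,0.85],[0,0,0.04,0,0.85],[0,0,0.04,0,0.85],[0,0,-0.5,0,0.85],[0,0,-1.2,0,0.85],[0,0,-2.0,0,0.85],[0,0,-2.0,0,0.85]]])

```text
time: 3.78
tool_pos: [0.439, -0.0532, 0.3098]
ee_rot: [3.133, -0.001, 1.179]
wrist_force: [0.2, 0.5, -1.5]
width: 0.0293
finger_force: 30.0
```

```bash
python3 - <<'E'
from h import *
go((433,204),1.5,300)
E
```

```text
move [ 4.708 -2.077  0.196  6.603]
```

apply_moves(moves=[[[0.6,-0.25,-0.1,0.7,0.85],[1.2,-0.5,-0.2,1.4,0.85],[1.8,-0.75,-0.3,2.1,0.85],[2.4,-1.0,-0.4,2.8,0.85],[3.0,-1.3,-0.5,3.6,0.85],[3.6,-1.6,-0.6,4.4,0.85],[4.2,-1.85,-0.6,5.2,0.85],[4.7,-2.08,-0.6,6.0,0.85],[4.7,-2.08,-0.6,6.6,0.85],[4.7,-2.08,-0.6,6.6,0.85]]])

```text
time: 5.03
tool_pos: [0.4313, 0.2042, 0.3342]
ee_rot: [3.141, 0.003, 0.029]
wrist_force: [-0.2, 0.5, -0.2]
width: 0.03
finger_force: 30.0
```

```bash
python3 w.py w2
```

```text
5.075 [0.43143665 0.20391429 0.33453354] [1.79942202e+02 1.47833112e-01 1.64511816e+00] 62.68911520814203 [0.50810553 0.20696094 0.31434845]
```

View pics/w2.png

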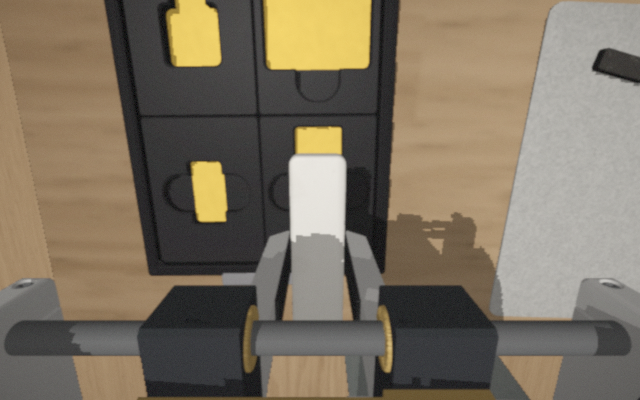

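Hub held straight along the view at (318,240), its pocket's far edge at y=127 (x 297–342). Seam cross at (258,115), reader pocket at (209,191).

```bash
python3 - <<'E'
from h import *
s=pickle.load(open("w2.pkl","rb"))
q=lambda n,u,v,z:print(n,np.round(ray(s,u,v,z)*1000,1))
q("cross",258,115,.019);q("seamL",143,116,.019);q("seamR",377,113.5,.019);q("seam bottom",264,262,.019);q("seam top",256,3,.019)
q("hub far L",297,127,.010);q("hub far R",342,127,.010)
rect(s,[(192,163),(222,161),(227,220),(197,222)],.010,"reader")
q("drive nearL",266,69,.010);q("drive nearR",370,69,.010)
q("charger nearL",174,67,.006);q("charger nearR",221,66,.006);q("charger L",167,23,.006);q("R",218,20,.006)
hsv=cv2.cvtColor(s["image"],cv2.COLOR_RGB2HSV);m=cv2.inRange(hsv,(18,120,100),(35,255,255))
for c in cv2.findContours(m,0,1)[0]:
    if len(c)>20: print(c[:,0].min(0),c[:,0].max(0));rect(s,c[:,0].astype(float),.010,"y")
cv2.imwrite("pics/c2.png",cv2.resize(np.ascontiguousarray(s["image"][100:260,120:400,::-1]),None,fx=2.8,fy=2.8,interpolation=2))
E
```

```text
cross [500.4 258.2]
seamL [496.7 358.5]
seamR [504.6 154.7]
seam bottom [359.9 255.1]
seam top [587.2 258.1]
hub far L [490.6 224.7]
hub far R [491.8 183.9]
reader [427.1 307.9] [29.6 60. ] 2.0
drive nearL [539.  252.1]
drive nearR [541.5 162.1]
charger nearL [538.7 333.2]
charger nearR [540.7 292. ]
charger L [573.4 336.1]
R [577.  292.7]
[138 390] [493 399]
y [189.1 199.7] [ 12.9 411.8] 91.6
[379 350] [391 372]
y [237.2 122.4] [12.  29.7] 19.8
[378 306] [389 346]
y [283.3 127.2] [10.9 51.2] 17.0
[244 306] [257 371]
y [262.  273.4] [13.  84.6] 176.3
[191 161] [227 222]
y [427.2 307.8] [32.1 60.3] 2.2
[295 126] [341 153]
y [480.2 205.1] [24.4 42.6] 90.6
[263   0] [371  70]
y [566.3 208.5] [53.8 89.6] 91.6
[166   0] [221  66]
y [565.  312.8] [43.7 50.6] 1.6
```

View pics/c2.png

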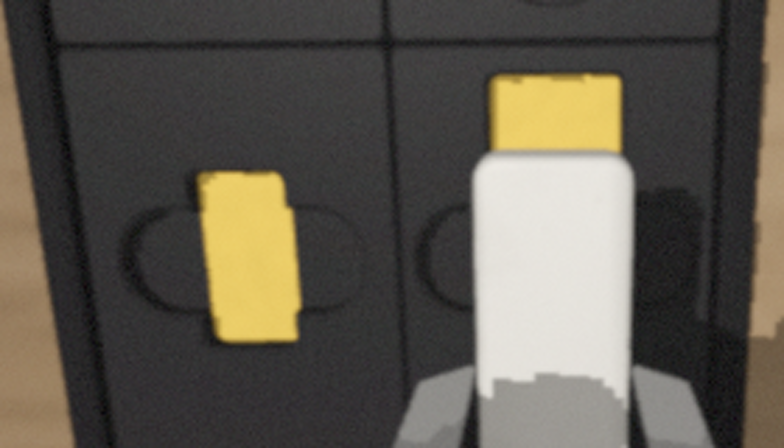

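```bash
python3 - <<'E'
from h import *
s=pickle.load(open("w2.pkl","rb"))
print(ray(s,317.5,154.5,.144)*1000,"expect",431.4+54)
go((431.3,203),1.7,212)
E
```

```text
[484.66392578 206.08205591] expect 485.4
move [-0.003  0.018  2.451 -0.005]
```

apply_moves(moves=[[[0,0.02,0.8,0,0.85],[0,0.02,1.6,0,0.85],[0,0.02,2.1,0,0.85],[0,0.02,2.35,0,0.85],[0,0.02,2.43,0,0.85],[0,0.02,2.43,0,0.85],[0,0.02,2.43,0,0.42],[0,0.02,2.43,0,0.42],[0,0.02,2.43,0,0.42],[0,0.02,2.43,0,0.42]]])

```text
time: 6.32
tool_pos: [0.4318, 0.203, 0.2149]
ee_rot: [-3.142, -0.0, 0.027]
wrist_force: [0.1, 0.4, 0.1]
width: 0.0548
finger_force: 0.0
```

apply_moves(moves=[[[0,0,-0.5,0,0.42],[0,0,-1.2,0,0.42],[0,0,-2.2,0,0.3],[0,0,-3.0,0,0],[0,0,-3.0,0,0]]])

```text
time: 6.95
tool_pos: [0.4324, 0.2032, 0.3689]
ee_rot: [-3.139, -0.008, 0.027]
wrist_force: [0.4, -0.5, -0.6]
width: 0.0809
finger_force: 0.0
```

```bash
python3 - <<'E'
from h import *
s=snapshot("top");pickle.dump(s,open("t1.pkl","wb"));im=s["image"][143:288,145:255,::-1];cv2.imwrite("pics/t1.png",cv2.resize(np.ascontiguousarray(im),None,fx=4,fy=4,interpolation=2))
go((330,-230),11.8,360)
go((379,-286),11.8,300)
E
python3 w.py w3
```

```text
move [-2.269  8.603  0.121 -1.027]
move [-1.319  9.749  1.321 -1.027]
7.05 [0.43157684 0.20291359 0.36413923] [1.79988900e+02 1.80358321e-02 1.53161016e+00] 62.68911520814203 [0.50881329 0.20571559 0.34668128]
```

View pics/w3.png

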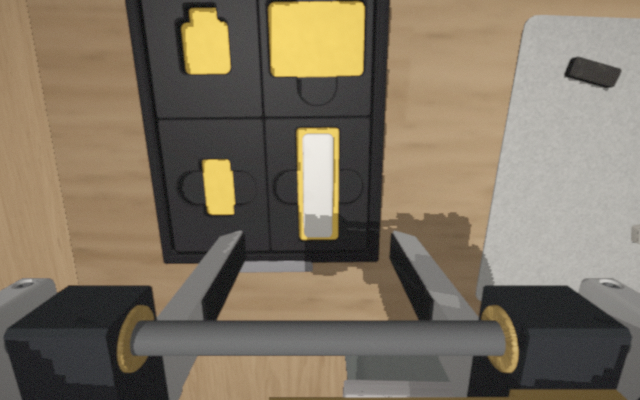

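The hub lies in its pocket with yellow all round (centre 318,185). Now the drive.

apply_moves(moves=[[[-0.1,0.8,0,-1.0,0],[-0.2,1.8,0,-2.0,0],[-0.35,2.8,0,-3.0,0],[-0.5,3.9,0.1,-4.0,0],[-0.65,5.0,0.1,-5.0,0],[-0.8,6.1,0.2,-6.0,0],[-0.95,7.2,0.3,-7.0,0],[-1.1,8.2,0.4,-8.0,0],[-1.25,9.2,0.4,-9.0,0],[-1.32,9.75,0.4,-10.0,0]]])

```text
time: 8.3
tool_pos: [0.3777, -0.2878, 0.3417]
ee_rot: [-3.138, -0.004, 1.667]
wrist_force: [0.8, 0.5, 0.2]
width: 0.0939
finger_force: 0.0
```

```bash
python3 w.py w4; python3 - <<'E'
from h import *
s=pickle.load(open("w3.pkl","rb"))
hsv=cv2.cvtColor(s["image"],cv2.COLOR_RGB2HSV);m=cv2.inRange(hsv,(18,120,100),(35,255,255));m[250:]=0
for c in cv2.findContours(m,0,1)[0]:
    if len(c)>20: print(c[:,0].min(0),c[:,0].max(0));rect(s,c[:,0].astype(float),.010,"y")
E
```

```text
8.35 [ 0.3771406  -0.29159189  0.34151055] [-1.79708233e+02  4.13041912e-02  9.56684604e+01] 62.68911520814203 [ 0.36913334 -0.20955397  0.32236751]
[202 159] [235 214]
y [427.6 307.8] [32.2 59.5] 1.9
[296 127] [339 240]
y [431.5 203.8] [ 43.9 121.5] 1.6
[181   8] [230  74]
y [567.6 312.9] [44.  57.1] 2.3
[268   1] [364  77]
y [572.1 208.6] [65.2 89.6] 92.1
```

View pics/w4.png

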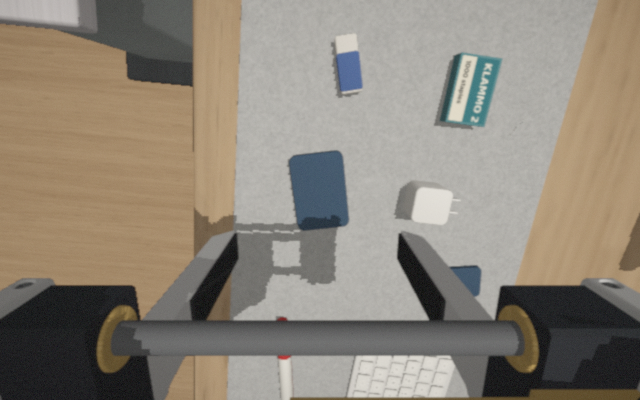

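Drive quad at (291,156)-(341,151)-(348,224)-(298,229); charger at (432,205), prongs to the right (away from the robot).

```bash
python3 - <<'E'
from h import *
s=pickle.load(open("w4.pkl","rb"))
rect(s,[(289,156),(342,151),(349,225),(297,230)],.013,"drive")
rect(s,[(415,187),(453,189),(450,224),(411,221)],.035,"charger")
im=s["image"].astype(int);m=((im[:,:,2]-im[:,:,0]>20)&(im.sum(2)<300)).astype(np.uint8);m[:140]=0;m[235:]=0;m[:,:270]=0;m[:,360:]=0
c=max(cv2.findContours(m,0,1)[0],key=len)[:,0];print(c.min(0),c.max(0));rect(s,c.astype(float),.013,"driveseg")
go((379,-286),101.8,204)
E
```

```text
drive [ 377.6 -285.5] [52.2 74.4] 101.4
charger [ 481.3 -283.4] [33.2 36.9] 2.5
[290 151] [347 229]
driveseg [ 377.2 -285.2] [50.1 74.4] 102.0
move [ 0.108  0.048  2.75  -0.613]
```

apply_moves(moves=[[[0.03,-0.02,0,0,0],[0.03,-0.02,0.6,0,0],[0.03,-0.02,1.5,0,0],[0.03,-0.02,2.3,0,0],[0.03,-0.02,2.7,0,0],[0.03,-0.02,2.78,0,0],[0.03,-0.02,2.78,0,0],[0.03,-0.02,2.78,0,0.7],[0.03,-0.02,2.78,0,0.7],[0.03,-0.02,2.78,0,0.7]]])

```text
time: 9.6
tool_pos: [0.3778, -0.2849, 0.2063]
ee_rot: [3.141, 0.001, 1.662]
wrist_force: [-0.4, -0.3, -0.2]
width: 0.0675
finger_force: 0.0
```

apply_moves(moves=[[[0,0,0,0,0.7],[0,0,0,0,0.7],[0,0,0,0,0.7]]])

```text
time: 9.98
tool_pos: [0.3777, -0.2848, 0.2059]
ee_rot: [3.141, 0.0, 1.662]
wrist_force: [-0.0, 0.9, 1.1]
width: 0.0521
finger_force: 29.0
```

apply_moves(moves=[[[0,0,-0.8,0,0.7],[0.3,0.1,-1.7,0,0.7],[1.2,0.6,-2.4,0,0.7],[2.3,1.15,-2.5,0,0.7],[3.4,1.7,-2.5,0.1,0.7],[4.5,2.25,-2.5,0.2,0.7],[5.6,2.8,-2.5,0.3,0.7],[6.7,3.35,-2.5,0.3,0.7],[7.8,3.9,-2.5,0.3,0.7],[8.9,4.45,-2.5,0.3,0.7]]])

```text
time: 11.22
tool_pos: [0.559, 0.1807, 0.3302]
ee_rot: [-3.141, 0.001, 1.61]
wrist_force: [1.1, -0.5, -0.2]
width: 0.0523
finger_force: 29.1
```

```bash
python3 - <<'E'
from h import *
go((572,208),91.9,330)
E
```

```text
move [0.535 0.281 0.004 0.034]
```

apply_moves(moves=[[[0.53,0.28,0,0.03,0.7],[0.53,0.28,0,0.03,0.7],[0.53,0.28,0,0.03,0.7]]])

```text
time: 11.6
tool_pos: [0.5713, 0.205, 0.3301]
ee_rot: [-3.14, 0.001, 1.604]
wrist_force: [-0.7, -0.3, 0.2]
width: 0.0523
finger_force: 29.1
```

```bash
python3 w.py w5; python3 - <<'E'
from h import *
go((572,208),91.9,213)
E
```

```text
11.65 [0.57130678 0.20463111 0.33038606] [-1.79949394e+02  4.79566279e-02  9.18687139e+01] 62.68911520814203 [0.56766902 0.28344539 0.31036262]
move [ 0.067  0.016  2.348 -0.003]
```

View pics/w5.png

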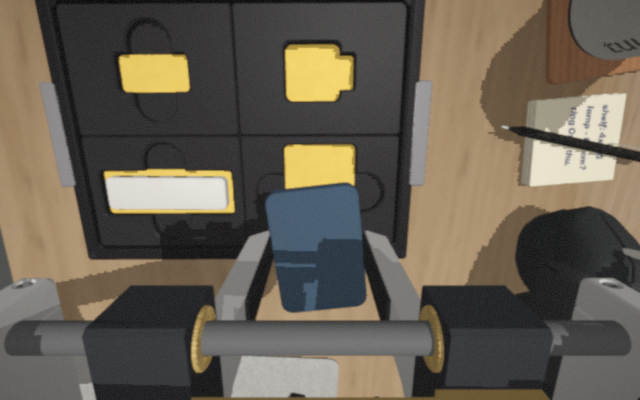

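The drive is held about 6° askew in the image: left edge (266,195)→(283,308), right edge (356,187)→(366,300). I'll measure it and correct with the turn.

```bash
python3 - <<'E'
from h import *
s=pickle.load(open("w5.pkl","rb"))
rect(s,[(266,193),(358,184),(367,301),(283,311)],.1375,"drive")
for u,v in [(284,145.5),(354,144.5),(284,186),(355,183)]:print(ray(s,u,v,.010)*1000)
im=s["image"].astype(int);m=((im[:,:,2]-im[:,:,0]>15)).astype(np.uint8);m[:170]=0;m[320:]=0;m[:,:255]=0;m[:,375:]=0
c=max(cv2.findContours(m,0,1)[0],key=len)[:,0];print(c.min(0),c.max(0));rect(s,c.astype(float),.1375,"driveseg")
E
```

```text
drive [571.1 204.9] [50.8 73.9] 97.7
[538.42917846 249.81694939]
[601.8883056  252.83420968]
[538.66137923 212.0688861 ]
[605.0856104  217.17283121]
[265 184] [364 311]
driveseg [570.3 205.3] [52.  76.3] 98.6
```

apply_moves(moves=[[[0.05,0.02,0.4,0.63,0.7],[0.05,0.02,1.2,0.63,0.7],[0.05,0.02,1.9,0.63,0.7],[0.05,0.02,2.2,0.63,0.7],[0.05,0.02,2.31,0.63,0.7],[0.05,0.02,2.31,0.63,0.7],[0.05,0.02,2.31,0.63,0.28],[0.05,0.02,2.31,0.63,0.28],[0.05,0.02,2.31,0.63,0.28],[0.05,0.02,2.31,0.63,0.28]]])

```text
time: 12.9
tool_pos: [0.5725, 0.2084, 0.2154]
ee_rot: [3.141, -0.0, 1.495]
wrist_force: [-0.1, -0.8, 0.9]
width: 0.0677
finger_force: 0.0
```

apply_moves(moves=[[[0,0,-0.5,0,0.28],[0,0,-1.2,0,0.28],[0,0,-2.2,0,0.2],[0,0,-3.0,0,0],[0,0,-3.0,0,0],[0,0,-3.0,0,0]]])

```text
time: 13.65
tool_pos: [0.5723, 0.2082, 0.3639]
ee_rot: [-3.14, 0.001, 1.495]
wrist_force: [0.5, -0.1, -1.0]
width: 0.0937
finger_force: 0.0
```

```bash
python3 w.py w6;python3 - <<'E'
from h import *
go((551.5,-58.5),77,345)
E
```

```text
13.7 [0.57216852 0.20822552 0.36290144] [-1.79800050e+02  7.51032540e-02  8.56383877e+01] 62.68911520814203 [0.57712564 0.28646388 0.34420996]
move [-5.35  -0.006  0.358  0.864]
```

View pics/w6.png

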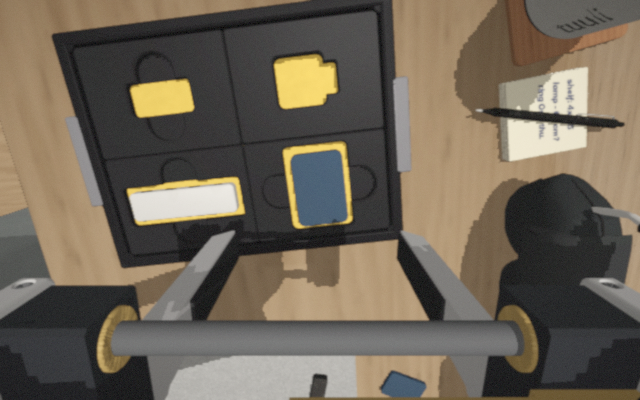

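Drive seated with yellow all round (318,186). On to the reader.

apply_moves(moves=[[[-0.8,0,0,0.3,0],[-1.8,0,0.1,0.6,0],[-2.9,0,0.2,0.86,0],[-4.0,0,0.3,0.86,0],[-5.0,0,0.36,0.86,0],[-5.35,0,0.36,0.86,0],[-5.35,0,0.36,0.86,0],[-5.35,0,0.36,0.86,0]]])

```text
time: 14.7
tool_pos: [0.5523, -0.0572, 0.3467]
ee_rot: [-3.141, -0.001, 1.346]
wrist_force: [0.0, -0.1, -0.5]
width: 0.0939
finger_force: 0.0
```

```bash
python3 w.py w7;python3 - <<'E'
from h import *
s=pickle.load(open("w7.pkl","rb"))
g=cv2.cvtColor(s["image"],cv2.COLOR_RGB2GRAY);m=(g<70).astype(np.uint8);m[:120]=0;m[232:]=0;m[:,:260]=0;m[:,380:]=0
for c in cv2.findContours(m,0,1)[0]:
    if len(c)>5:
        c=c[:,0];print(c.min(0),c.max(0));rect(s,c.astype(float),.012,"reader")
go((551.3,-58),77,204)
E
```

```text
14.75 [ 0.55231455 -0.0569969   0.3469345 ] [-1.79975016e+02 -3.49106943e-02  7.71477645e+01] 62.68911520814203 [0.56858483 0.01933785 0.3270994 ]
[310 168] [324 213]
reader [550.8 -56.7] [14.1 45.8] 77.1
move [-0.024 -0.015  2.859  0.015]
```

View pics/w7.png

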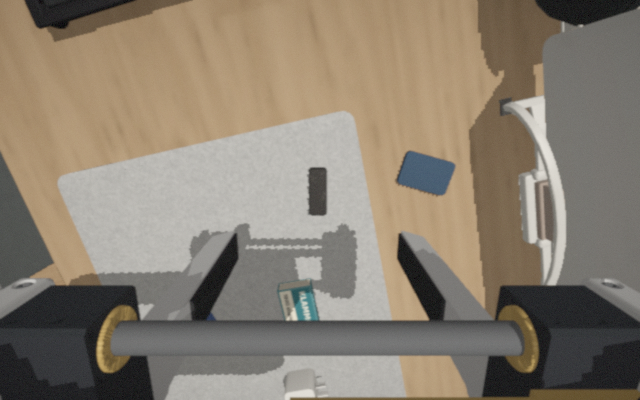

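apply_moves(moves=[[[-0.01,-0.02,0.6,0,0.45],[-0.01,-0.02,1.4,0,0.45],[-0.01,-0.02,2.1,0,0.45],[-0.01,-0.02,2.6,0,0.45],[-0.01,-0.02,2.8,0,0.45],[-0.01,-0.02,2.85,0,0.45],[-0.01,-0.02,2.85,0,0.95],[-0.01,-0.02,2.85,0,0.95],[-0.01,-0.02,2.85,0,0.95],[-0.01,-0.02,2.85,0,0.95]]])

```text
time: 16.0
tool_pos: [0.5512, -0.0588, 0.2052]
ee_rot: [3.141, 0.0, 1.344]
wrist_force: [-1.3, 0.1, 1.8]
width: 0.0174
finger_force: 30.0
```

apply_moves(moves=[[[0,0,0,0,0.95],[0,0,0,0,0.95],[0,0,0,0,0.95]]])

```text
time: 16.38
tool_pos: [0.5512, -0.0588, 0.2052]
ee_rot: [3.141, 0.0, 1.344]
wrist_force: [-0.7, 0.3, 2.7]
width: 0.0175
finger_force: 30.0
```

```bash
python3 - <<'E'
from h import *
go((428,308),2,330)
E
```

```text
move [ 6.596 -4.048 -2.496  7.503]
```

apply_moves(moves=[[[0,0,-0.7,0,0.95],[0.2,-0.1,-1.6,0.3,0.95],[0.9,-0.6,-2.4,1.2,0.95],[1.7,-1.1,-2.5,2.1,0.95],[2.6,-1.6,-2.5,3.0,0.95],[3.5,-2.1,-2.5,3.9,0.95],[4.4,-2.7,-2.5,4.8,0.95],[5.3,-3.2,-2.5,5.7,0.95],[6.1,-3.7,-2.5,6.6,0.95],[6.6,-4.05,-2.5,7.5,0.95]]])

```text
time: 17.62
tool_pos: [0.4266, 0.3101, 0.3288]
ee_rot: [3.141, 0.001, 0.032]
wrist_force: [0.4, 0.2, -0.7]
width: 0.0173
finger_force: 30.0
```

```bash
python3 - <<'E'
from h import *
go((428,308),2,330)
E
```

```text
move [ 0.026  0.044 -0.023 -0.015]
```

apply_moves(moves=[[[0,0.02,0,0,0.95],[0,0.02,0,0,0.95]]])

```text
time: 17.88
tool_pos: [0.4279, 0.3068, 0.3291]
ee_rot: [3.14, 0.001, 0.037]
wrist_force: [0.4, 0.2, -0.5]
width: 0.0177
finger_force: 30.0
```

```bash
python3 w.py w8;python3 - <<'E'
from h import *
go((428,308),2,213)
E
```

```text
17.925 [0.42810223 0.30649127 0.32925987] [1.79948485e+02 2.32255849e-02 2.04351352e+00] 62.68911520814203 [0.50468902 0.31020629 0.30942025]
move [-1.000e-03 -3.000e-02  2.325e+00  4.000e-03]
```

View pics/w8.png

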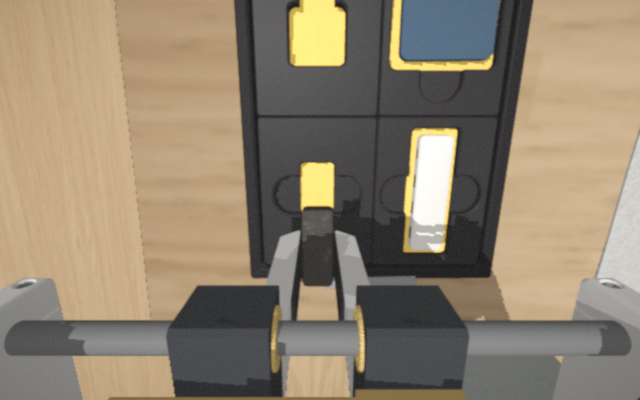

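Reader held straight (318,246); its pocket's far edge at y=163, x 301–334, notch centre about row 192.

```bash
python3 - <<'E'
from h import *
s=pickle.load(open("w8.pkl","rb"))
for n,u,v,z in [("far",301,163,.01),("far",334,163,.01),("rd far L",302,208,.136),("rd far R",334,208,.136),("rd near L",304,284,.136),("rd near R",333,284,.136),("notch top",345,178,.019),("notch bot",345,211,.019)]:print(n,np.round(ray(s,u,v,z)*1000,1))
rect(s,[(290,10),(344,10),(345,66),(291,67)],.006,"charger sq")
E
```

```text
far [455.9 323.2]
far [457.  292.9]
rd far L [451.4 316.6]
rd far R [452.1 298.9]
rd near L [404.6 314.3]
rd near R [405.2 297.2]
notch top [445.2 282.8]
notch bot [414.1 281. ]
charger sq [561.4 311.9] [44.  46.6] 93.1
```

apply_moves(moves=[[[-0.01,-0.01,0.7,0,0.95],[-0.01,-0.01,1.5,0,0.95],[-0.01,-0.01,2.0,0,0.95],[-0.01,-0.01,2.22,0,0.95],[-0.01,-0.01,2.31,0,0.95],[-0.01,-0.01,2.31,0,0.95],[-0.01,-0.01,2.31,0,0.55],[-0.01,-0.01,2.31,0,0.55],[-0.01,-0.01,2.31,0,0.55],[-0.01,-0.01,2.31,0,0.55]]])

```text
time: 19.18
tool_pos: [0.4273, 0.3078, 0.2143]
ee_rot: [-3.142, -0.0, 0.036]
wrist_force: [0.1, -0.5, -0.5]
width: 0.0423
finger_force: 0.0
```

apply_moves(moves=[[[0,0,-0.5,0,0.55],[0,0,-1.2,0,0.5],[0,0,-2.2,0,0.2],[0,0,-3.0,0,0],[0,0,-3.0,0,0],[0,0,-3.0,0,0]]])

```text
time: 19.92
tool_pos: [0.427, 0.3077, 0.363]
ee_rot: [3.141, 0.001, 0.035]
wrist_force: [0.7, -0.5, -0.7]
width: 0.0835
finger_force: 0.0
```

```bash
python3 w.py w9;python3 - <<'E'
from h import *
go((481.5,-283.5),2,360)
E
```

```text
19.975 [0.42692949 0.30762836 0.36210338] [1.79904255e+02 1.76593275e-01 2.03665105e+00] 62.68911520814203 [0.50380993 0.31099145 0.34320291]
move [6.7100e-01 1.1854e+01 4.2000e-02 4.0000e-03]
```

View pics/w9.png

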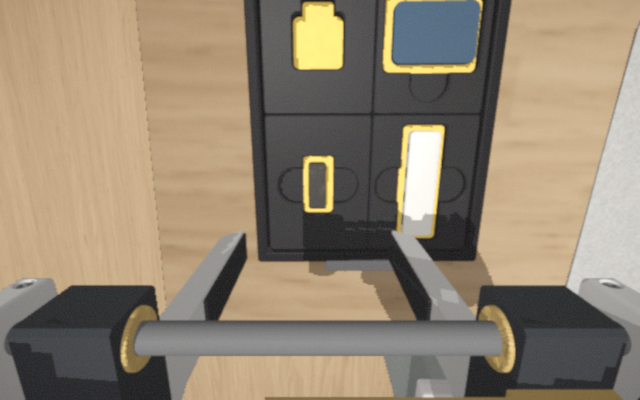

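Reader seated, yellow all round (318,184). Charger next.

apply_moves(moves=[[[0.05,0.9,0,0,0],[0.1,2.0,0,0,0],[0.2,3.2,0,0,0],[0.3,4.4,0,0,0],[0.35,5.6,0,0,0],[0.4,6.8,0,0,0],[0.5,8.0,0,0,0],[0.6,9.2,0,0,0],[0.65,10.4,0,0,0],[0.67,11.4,0,0,0]]])

```text
time: 21.22
tool_pos: [0.4805, -0.2628, 0.3615]
ee_rot: [-3.139, 0.003, 0.034]
wrist_force: [1.0, 0.2, 0.4]
width: 0.0939
finger_force: 0.0
```

```bash
python3 - <<'E'
from h import *
go((481.5,-283.5),2,340)
s=pickle.load(open("w9.pkl","rb"))
for u,v in [(294,69),(342,68),(294,25),(343,25),(306,4),(334,4)]:print(np.round(ray(s,u,v,.006)*1000,1))
E
```

```text
move [ 0.006  0.414  0.429 -0.003]
[539.1 334.5]
[541.7 288.5]
[577.3 335.1]
[578.9 289.6]
[595.1 324.4]
[596.  298.8]
```

apply_moves(moves=[[[0,0.3,0.2,0,0],[0,0.42,0.4,0,0],[0,0.42,0.4,0,0],[0,0.42,0.4,0,0]]])

```text
time: 21.72
tool_pos: [0.4819, -0.2803, 0.3442]
ee_rot: [-3.141, -0.0, 0.037]
wrist_force: [-0.1, 0.7, 0.3]
width: 0.0938
finger_force: 0.0
```

```bash
python3 w.py w10; python3 - <<'E'
from h import *
s=pickle.load(open("w10.pkl","rb"))
cv2.imwrite("pics/c10.png",cv2.resize(np.ascontiguousarray(s["image"][120:300,220:420,::-1]),None,fx=3.2,fy=3.2,interpolation=2))
E
```

```text
21.775 [ 0.48197423 -0.28035819  0.34463673] [ 1.79986415e+02 -3.63698938e-02  2.14224303e+00] 62.68911520814203 [ 0.558732   -0.27674774  0.32451114]
```

View pics/c10.png

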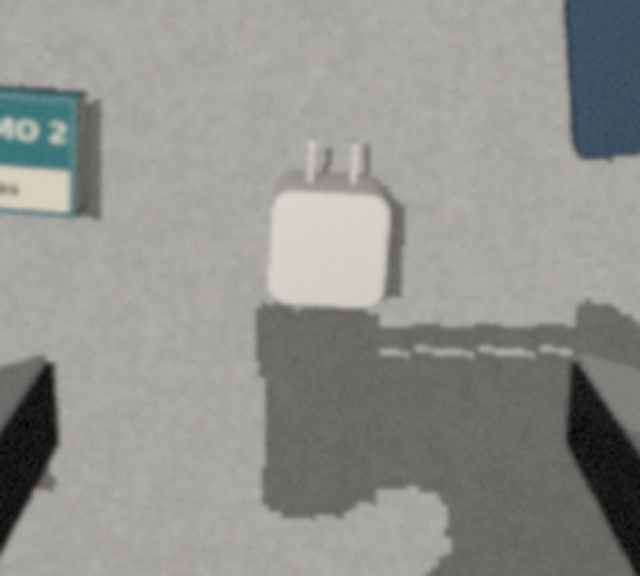

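```bash
python3 - <<'E'
from h import *
s=pickle.load(open("w10.pkl","rb"))
P=[(220+(u+.5)/3.2-.5,120+(v+.5)/3.2-.5) for u,v in [(271,191),(391,191),(387,306),(266,305)]]
c=rect(s,P,.035,"charger top")
for p in P:print(np.round(ray(s,*p,.035)*1000,1))
for u,v in [(313,140),(357,142)]:print("prong",np.round(ray(s,220+u/3.2,120+v/3.2,.019)*1000,1))
go(c,0.5,216)
E
```

```text
charger top [ 480.8 -283.7] [34.  35.3] 91.7
[ 497.  -267.1]
[ 498.3 -300.8]
[ 464.3 -301.6]
[ 463.3 -266.6]
prong [ 509.  -278.8]
prong [ 508.9 -291.7]
move [-0.027  0.066  2.573  0.164]
```

apply_moves(moves=[[[-0.02,0.06,0.5,0.15,0.3],[-0.02,0.06,1.2,0.15,0.3],[-0.02,0.06,1.9,0.15,0.3],[-0.02,0.06,2.4,0.15,0.3],[-0.02,0.06,2.52,0.15,0.3],[-0.02,0.06,2.52,0.15,0.3],[-0.02,0.06,2.52,0.15,0.85],[-0.02,0.06,2.52,0.15,0.85],[-0.02,0.06,2.52,0.15,0.85],[-0.02,0.06,2.52,0.15,0.85]]])

```text
time: 23.02
tool_pos: [0.4809, -0.2848, 0.2187]
ee_rot: [3.141, -0.001, 0.009]
wrist_force: [-0.1, 0.1, 2.0]
width: 0.0338
finger_force: 29.9
```

apply_moves(moves=[[[0,0,0,0,0.85],[0,0,0,0,0.85],[0,0,0,0,0.85]]])

```text
time: 23.4
tool_pos: [0.481, -0.2848, 0.2187]
ee_rot: [3.141, -0.001, 0.009]
wrist_force: [-0.2, 1.1, 4.2]
width: 0.0335
finger_force: 29.9
```

```bash
python3 - <<'E'
from h import *
go((561.3,312),1.8,345)
E
```

```text
move [  1.719 -11.92   -2.527  -0.126]
```

apply_moves(moves=[[[0,0,-0.8,0,0.85],[0,0,-1.8,0,0.85],[0.1,-0.8,-2.5,-0.1,0.85],[0.3,-1.9,-2.5,-0.1,0.85],[0.5,-3.0,-2.5,-0.1,0.85],[0.6,-4.1,-2.5,-0.1,0.85],[0.75,-5.2,-2.5,-0.1,0.85],[0.9,-6.3,-2.5,-0.1,0.85],[1.05,-7.4,-2.5,-0.1,0.85],[1.2,-8.5,-2.5,-0.1,0.85]]])

```text
time: 24.65
tool_pos: [0.5367, 0.1427, 0.3422]
ee_rot: [3.141, 0.001, 0.027]
wrist_force: [0.6, 0.4, -0.5]
width: 0.0336
finger_force: 29.9
```

```bash
python3 - <<'E'
from h import *
go((561.3,312),1.8,345)
E
```

```text
move [ 0.583 -3.373 -0.056 -0.027]
```

apply_moves(moves=[[[0.2,-1.0,0,0,0.85],[0.4,-2.1,0,0,0.85],[0.55,-3.1,0,0,0.85],[0.57,-3.4,0,0,0.85],[0.57,-3.4,0,0,0.85],[0.57,-3.4,0,0,0.85]]])

```text
time: 25.4
tool_pos: [0.5609, 0.3102, 0.3429]
ee_rot: [3.14, 0.001, 0.025]
wrist_force: [0.8, 0.2, -0.3]
width: 0.034
finger_force: 29.9
```

```bash
python3 w.py w11; python3 - <<'E'
from h import *
go((561.3,312),1.8,222)
E
```

```text
25.45 [0.56099296 0.31000148 0.34314236] [1.79952969e+02 7.81908413e-03 1.42507099e+00] 62.68911520814203 [0.63776599 0.31268154 0.32319696]
move [ 0.007 -0.04   2.423 -0.037]
```

View pics/w11.png

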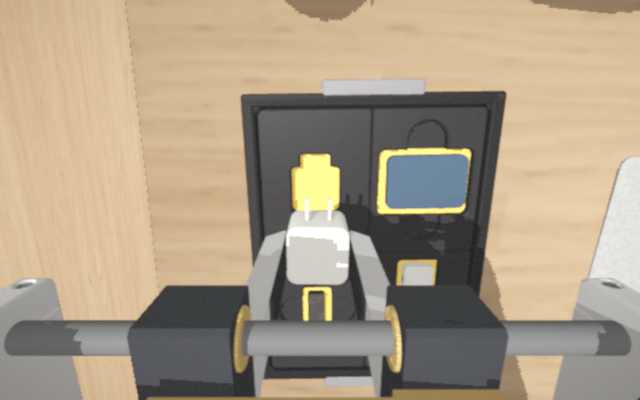

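Charger held upright, prongs up-image at (307,200)/(331,200). Its pocket's bay top edge is at row 155 (x 301–329), cube square x 293–339 from row 167.

```bash
python3 - <<'E'
from h import *
s=pickle.load(open("w11.pkl","rb"))
for n,u,v,z in [("bayL",302,155,.006),("bayR",330,155,.006),("sqL",293,168,.006),("sqR",338.5,168,.006),("sqL low",294,205,.006),("sqR low",340,205,.006),("prongL",307.5,199,.1425),("prongR",330.5,199,.1425)]:print(n,np.round(ray(s,u,v,z)*1000,1))
rect(s,[(289,233),(347,233),(348,281),(288,281)],.1594,"cube top")
E
```

```text
bayL [594.1 326.1]
bayR [594.7 299.1]
sqL [581.1 334.8]
sqR [582.3 290.4]
sqL low [543.5 333.6]
sqR low [544.7 287.2]
prongL [587.8 316.9]
prongR [588.2 303.8]
cube top [559.6 310.2] [28.5 33.4] 91.4
```

apply_moves(moves=[[[0.025,-0.03,0.6,-0.04,0.85],[0.025,-0.03,1.4,-0.04,0.85],[0.025,-0.03,1.9,-0.04,0.85],[0.025,-0.03,2.2,-0.04,0.85],[0.025,-0.03,2.4,-0.04,0.85],[0.025,-0.03,2.41,-0.04,0.85],[0.025,-0.03,2.41,-0.04,0.85]]])

```text
time: 26.32
tool_pos: [0.5624, 0.3132, 0.224]
ee_rot: [-3.141, -0.002, 0.034]
wrist_force: [-0.2, 0.4, -0.7]
width: 0.034
finger_force: 29.9
```

apply_moves(moves=[[[0,0,0,0,0.4],[0,0,0,0,0.4],[0,0,0,0,0.4],[0,0,-0.6,0,0.4],[0,0,-1.4,0,0.4],[0,0,-2.4,0,0.2],[0,0,-3.2,0,0],[-0.8,0,-3.2,0,0],[-1.8,0,-3.2,0,0],[-1.8,0,-3.2,0,0]]])

```text
time: 27.58
tool_pos: [0.4693, 0.3101, 0.3826]
ee_rot: [3.141, 0.001, 0.036]
wrist_force: [0.6, -0.3, -0.6]
width: 0.0938
finger_force: 0.0
```

```bash
python3 w.py w12;python3 - <<'E'
from h import *
s=pickle.load(open("w12.pkl","rb"));t=snapshot("side")
a=cv2.resize(np.ascontiguousarray(s["image"][0:250,200:520,::-1]),None,fx=1.875,fy=1.875,interpolation=2)[:300]
b=cv2.resize(np.ascontiguousarray(t["image"][225:325,220:420,::-1]),None,fx=3,fy=3,interpolation=2)
cv2.imwrite("pics/c12.png",np.vstack([a,b]))
E
```

```text
27.625 [0.47089147 0.31011553 0.38301235] [-1.79997362e+02 -4.80357962e-02  2.01026570e+00] 62.68911520814203 [0.54609533 0.31341991 0.36287421]
```

View pics/c12.png

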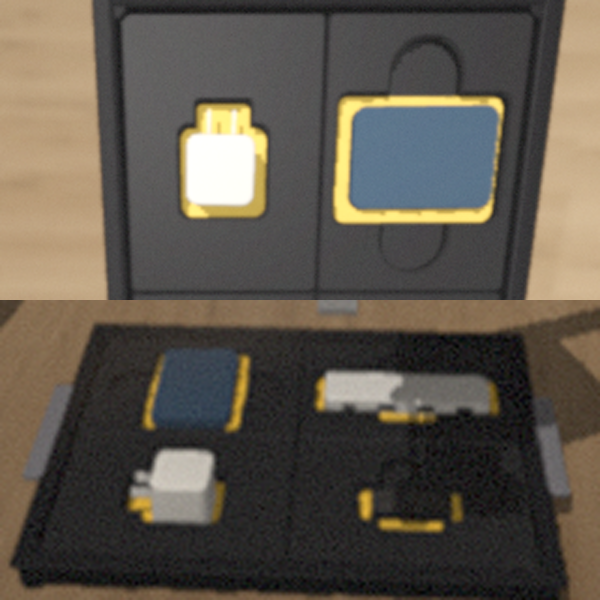

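The charger is in with its prongs in the bay (crop 220,120). The hub, drive and reader lie flat with yellow showing around each. The arm is clear, so I'm handing in.

```bash
python3 -c "
from bench import ticket;print(ticket.close_job())"
```

```text
the job is handed in; nothing more can be done
None
```

The hub, drive, reader and charger each lie in their own cut-outs, with the charger's prongs in the bay. The eraser and staple box were left where they were, and the job was handed in at about 28 s; no verdict came back.

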